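# Try the lid bin's cover, free its catch if caught, hold it open

### The job

I want to restock the takeaway-lid bin, so please open its hinged metal cover and keep it open for me. Its hidden catch may or may not be holding: with the cover shut and the button untouched, first tug the cover's grab bar gently upward; only if it is caught press the orange button all the way down to free it (the catch then stays free), and if it is not caught leave the button alone, as it is worn. Lift the cover by its bar to more than half way to upright and finish still holding it there, as it falls shut by itself; do not force a caught cover and leave the other things on the counter where they are.

Things in the scene. Friction and masses are not known exactly. Their poses are not given: they have to be found in the camera images.
- bin: grey plastic bin fixed to the counter, 130 (x) x 150 (y) mm, rim 85 mm high, with a black latch housing of 130 x 56 mm, 93 mm high, along its left (+y) side (y = 75 to 131 mm). Origin: centre of the grey bin's underside, on the counter. Its -x side is the front, turned roughly toward the robot; z up.
- hinge_line (a point): middle of the cover's hinge line, at the bin's far rim: 65 mm behind (+x) the bin's origin and 85 mm up. The hinge runs along the bin's y axis; axes as the bin's.
- cover (a joint): angle of the aluminium cover (128 x 146 x 8 mm, about 0.3 to 0.45 kg) in rad: 0 shut, grows as its front edge rises, stop at 1.35. It turns easily and falls shut from every angle if let go. Caught, it has only about 0.03 rad of play (5 mm at the bar) and then stops hard; free, it keeps rising with about 2 N at the bar.
- grab_bar (a point): middle of the cover's dark round grab bar, 12 mm thick, 100 mm long along the bin's y axis, on an arm at either end: 175 mm from the hinge line and, shut, 4 mm above it (89 mm over the counter), 45 mm in front of the bin's face: 39 mm free behind it, open below. Axes turn with the cover; it moves on an arc about the hinge line.
- button_top (a point): centre of the top of the round orange release button, 30 mm across, on the housing's top, 103 mm to the left (+y) of the bin's centre line and 107 mm over the counter. Pressed straight down. Axes as the bin's.
- release (a joint): travel of the orange button in m: 0 up, 0.009 fully down (stop). It springs back when let go; pressing takes up to about 5 N. Pressed past about 0.006 it throws the caught catch over, and the catch then stays free. It looks and reads the same whether the catch holds or not.
- milk_pitcher: steel milk pitcher, bystander, 85 x 113 x 98 mm, origin under its middle
- jar_1: glass jar with yellow lid, bystander, 64 mm across, 82 mm tall, origin under its middle
- mug_1: green and white mug, bystander, 65 x 91 x 55 mm, origin under its middle

How it is judged:
On the way, in this order (a step that is already met when the one before it is completed fails the run):
1. the cover has been tugged up before any release: either it pulls on the holding catch, or, the catch being free from the start, it rises past 0.08 rad ((contact force between catch_nose and cover_foot above 1.5 N or (value of joint cover above 0.08 rad and distance of catch_nose from where it was at the start of the episode below 0.006 m))), for 0.05 s.
2. the cover is raised past 0.75 rad (value of joint cover above 0.75 rad), for 0.2 s.
At the end, for the whole second after the job is handed in: the cover stands still at more than 0.75 rad (43 degrees), held there by the robot's fingers, the button is not pressed (value of joint cover above 0.75 rad and velocity of joint cover between -0.1 and 0.1 rad/s and contact force between the fingers and cover above 0.2 N and value of joint release below 0.003 m); the arm keeps its last pose, push and grip.
It fails at once if the button is pressed (over 4 mm) although the catch was free from the start (value of joint release above 0.004 m and distance of catch_nose from where it was at the start of the episode below 0.006 m and y of catch_nose in the frame of bin above 0.078 m).
It fails at once if the caught cover is forced: more than 60 N on the catch (contact force between catch_nose and cover_foot above 60 N).
It fails at once if a bystander is moved more than 30 mm (distance of any of milk_pitcher, jar_1, mug_1 from where it was at the start of the episode above 0.03 m).
It also fails if it takes over 56 s, if anything falls off the work surface, if the arm or the gripper's body presses on something with over 40 N, if the wrist force passes 120 N, or if a joint passes its speed limit or range.

### The arm

A 7-joint arm with a two-finger parallel gripper is mounted at the origin on a cart in front of the work surface, level with it; the furniture and walls round the work are solid. World frame = base frame: x ahead of the robot, y to its left, z up, the work surface at z = 0. Lengths are in m, angles in rad, forces in N, time in s.
With the tool pointing down it reaches from about 0.4 to 0.85 m from the base axis. Payload 10.4 kg.
Tool frame: the origin (TCP) lies on the centre line of the jaws, within the pads' length; the fingertips stand 14 mm ahead of it and the grasp point (between the pads) lies 5 mm behind it (manip.tip_reach is the distance from the TCP to the fingertips, in m); z points along the fingers, y is the line along which they close (so a half turn about z gives the same grasp; the last joint's range is limited). The gripper opens to 85 mm and grips with 20 to 120 N. Pads are 22 mm wide; open, the fingers measure 114 mm over their backs; the gripper's body (76 mm by 85 mm) begins 54 mm behind the grasp point. The pads swing forward as they close: fully open they stand 13 mm farther back than shut.
Start: joints at [1.299, 0.332, -0.065, 1.46, 0.022, 1.35, -0.088], TCP at [0.154, -0.606, 0.245] pointing down, gripper open.
Joint ranges: [-2.6, 2.6], [-0.5, 2.12], [-1.47, 1.34], [0.16, 2.42], [-1.27, 4.41], [0.06, 2.06], [-2.6, 2.6]. Speed limits (rad/s): [2.22, 2.22, 2.79, 2.79, 3.14, 3.14, 3.14].

### API

Orientations are given as a unit quaternion [x, y, z, w].
In Python, from workcell import manip gives the robot as it stands.
- The arm moves only by the shell command python3 -m pendant 'ROWS' [FORCE]. ROWS is JSON, a list of rows, each a list of 7 numbers: the shift along the tool's x, y, z in units of 50 mm (1.0 is 50 mm), then the turn, a rotation vector about the tool's x, y, z in units of 8 degrees (1.0 is 8 degrees), then the opening, from -1 (shut) to 1 (fully open), so that 0 is half open. In form: [[dx, dy, dz, ax, ay, az, jaw], ...]. A call has exactly 10 rows; each row is the pose to reach, as a shift and turn from the pose commanded when the call began, along the tool's axes at that moment; what a row does not reach only later rows make up. A row lasts 1/8 s, in which the tool goes at most 62.5 mm and 10.7 degrees, less where a joint would pass 70% of its speed; a pose out of reach is approached as far as the arm can. A call with a gripper value outside its range is refused whole. The fingers move at their own pace and stop on an object; FORCE is the grip in N (left out, the last holds). Time passes only in rows, so rows that repeat a pose let the fingers close, or fill a call up. It gives the time, the measured TCP pose, the force, the opening and the grip force at its end, in the units of the state.
- manip.get_obs(): the state, without advancing time (a new reading comes with each control period).
- manip.camera(name): name is "side" or "top" or "wrist"; returns (picture, depth): 480x640x3 uint8, red, green, blue; 480x640 float32, m along the optical axis (not along the pixel's ray), 0 where there is no reading.
- manip.get_calibration(name): a dict with "fx", "fy", "cx", "cy" (pixels), "D" ([k1, k2, p1, p2, k3] as OpenCV has them; the pictures are not rectified), "xyz" and "orientation" of the camera in the world. Camera axes: x right, y up, looking along -z (the intrinsics and any distortion apply to the point x, -y, -z); pixel columns grow to the right and rows downward; lengths in m; the calibration is good to about 2 mm. A picture is of the moment at which its call begins: read the wrist's pose just before it. get_calibration takes no time and is no camera call; for the wrist camera it gives the pose at the moment of the call.
- manip.hand_in(): hands the job in; it is judged then, once.
Trained networks look in the newest picture that a camera, given by its name, has taken for a name from the list of things; names that differ only in an ending like _2 or _b are one class to them, and where a whole thing is asked for, a point or a joint stands for the part that bears it (a point fixed in the world has none). Each returns a list of dicts, best first, with "p" (0 to 1); they miss things now and then, are a little off and sometimes report something else, mostly with a low value. They report only what shows in the picture. A call takes as long as a camera call.
- manip.find_in(thing, camera): "box" ([left, top, right, bottom] in pixels, round what is visible of it).
- manip.trace(thing, camera): "pixels" (480x640 bool, what is visible of it) and "box" ([left, top, right, bottom] in pixels, round what is visible of it).
- manip.tip_of(thing, camera): "pixel" ([column, row] in pixels: a listed point, or the origin of a listed thing).
The state is a dict: "clock": time; "joint_pos": joint angles; "joint_velocities": joint speeds; "tau": joint torques, N m; "position": TCP position; "ee_rot": TCP orientation; "ft_force": force on the tool from outside, world axes, zero at the start; "torque": the same for the moment, N m; "grip_width": opening from 0.0 (shut) to 1.0 (fully open); "grasp_force": force on a finger pad.
Only numpy, scipy, OpenCV 4.12 (cv2) and the standard library are available. Lean on these libraries where they do the work, as an engineer would, in place of code of your own. Each camera call takes 0.05 s, during which the arm holds its last target. There are 200 camera calls.

## Working session

There is one attempt and no reset: what is moved stays moved. The work goes in short steps, Python scripts to look and compute and a shell command to move; the robot and the scene stay as the last step left them, time stands still between calls to the robot, and variables do not carry over. Pictures are saved under pics/ and viewed, at most 10 in all, crops included, and the job is handed in when it is done.

```bash
mkdir -p pics; cat > h.py <<'E'
import numpy as np, cv2
from scipy.spatial.transform import Rotation as R
from workcell import manip
def ray(c,px):
    k=manip.get_calibration(c); K=np.array([[k['fx'],0,k['cx']],[0,k['fy'],k['cy']],[0,0,1]])
    u=cv2.undistortPoints(np.array([[px]],float),K,np.array(k['D']))[0,0]
    return np.array(k['xyz']), R.from_quat(k['orientation']).apply([u[0],-u[1],-1.])
def onz(c,px,z):
    o,d=ray(c,px); return o+d*(z-o[2])/d[2]
def dep(c,px,D):
    o,d=ray(c,px); v=D[int(round(px[1])),int(round(px[0]))]; return o+d*v
def save(im,n): cv2.imwrite('pics/'+n,im[:,:,::-1])
E
python3 - <<'E'
from h import *
np.set_printoptions(precision=4,suppress=True)
o=manip.get_obs(); print(o['clock'],o['position'],o['ee_rot'],o['ft_force'],o['grip_width'])
ims=[]
for c in ['side','top']:
    im,D=manip.camera(c); ims.append(im)
    for t,z in [('grab_bar',.089),('button_top',.107),('hinge_line',.085),('bin',0),('milk_pitcher',0),('jar_1',0),('mug_1',0)]:
        for r in manip.tip_of(t,c)[:1]:
            print(c,t,round(r['p'],2),np.round(r['pixel']),onz(c,r['pixel'],z),dep(c,r['pixel'],D))
save(cv2.resize(np.vstack(ims),(450,600)) if 0 else cv2.resize(np.hstack(ims),(800,300)),'a.png')
save(ims[1],'top.png')
E
```

```text
0.0 [ 0.1538 -0.6054  0.2445] [ 0.9923  0.1241 -0.0001 -0.0007] [0.0032 0.2031 0.4675] 0.9998309610192746
side grab_bar 0.97 [356. 247.] [ 0.4445 -0.0119  0.089 ] [ 0.4448 -0.0071  0.0926]
side button_top 0.8 [304. 280.] [0.5346 0.108  0.107 ] [0.5349 0.1036 0.1033]
side hinge_line 0.68 [264. 262.] [0.6129 0.0323 0.085 ] [0.6115 0.0411 0.092 ]
side bin 0.6 [295. 292.] [0.559  0.0188 0.    ] [0.5497 0.123  0.0931]
side milk_pitcher 0.58 [301. 210.] [ 0.5637 -0.2713  0.    ] [ 0.5598 -0.2148  0.0368]
side jar_1 0.84 [354. 210.] [ 0.4398 -0.2724  0.    ] [ 0.441  -0.2473  0.0163]
side mug_1 0.84 [399. 210.] [ 0.3334 -0.2745  0.    ] [ 0.3366 -0.2522  0.0145]
top grab_bar 0.7 [314. 264.] [ 0.4528 -0.0096  0.089 ] [ 0.4618 -0.0081 -0.0046]
top button_top 0.51 [262. 230.] [0.5309 0.1131 0.107 ] [0.5304 0.1128 0.1101]
top hinge_line 0.9 [297. 198.] [0.6113 0.032  0.085 ] [0.6101 0.0317 0.0908]
top bin 0.9 [304. 225.] [0.5601 0.0165 0.    ] [0.5443 0.0134 0.0953]
top milk_pitcher 0.58 [419. 230.] [ 0.5494 -0.2769  0.    ] [ 0.5484 -0.2758  0.0062]
top jar_1 0.65 [419. 276.] [ 0.4317 -0.2763  0.    ] [ 0.4257 -0.2628  0.0789]
top mug_1 0.76 [417. 312.] [ 0.341  -0.2699  0.    ] [ 0.3407 -0.2672  0.016 ]
```

View pics/a.png

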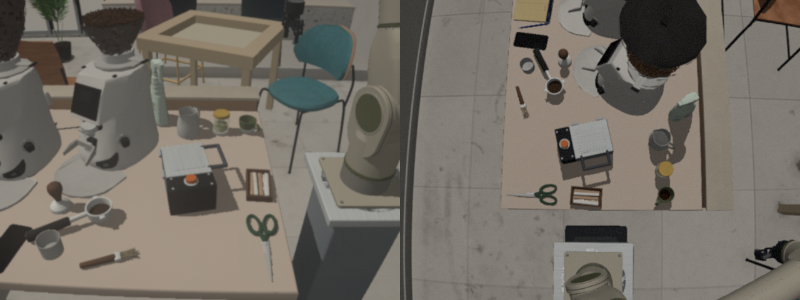

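View pics/top.png

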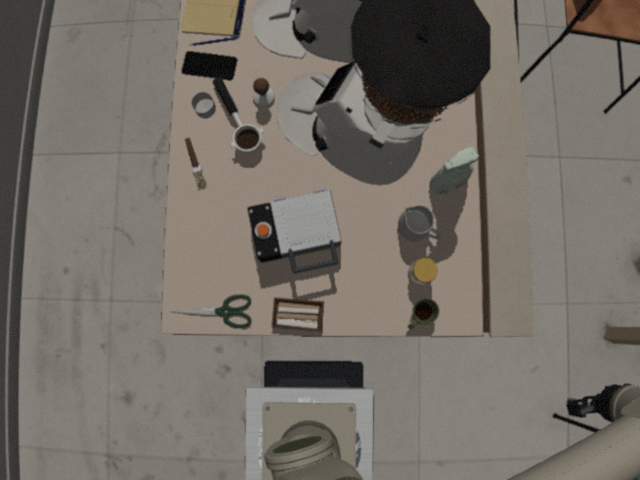

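The bin is at about (0.56, 0.017), yaw about 0.265. The bar shows at top-camera px (314, 260), the button at (262, 230), and the bystanders are to the right around col 420. I'll move above the bar.

```bash
python3 -m pendant '[[0.8,-0.95,0,0,0,-1.1,0],[1.6,-1.9,0,0,0,-2.2,0],[2.4,-2.85,0,0,0,-3.3,0],[3.2,-3.8,0,0,0,-4.4,-0.1],[4.0,-4.75,0,0,0,-5.5,-0.1],[4.8,-5.7,0,0,0,-6.6,-0.1],[5.6,-6.65,0,0,0,-7.7,-0.1],[6.4,-7.6,0,0,0,-8.8,-0.1],[7.2,-8.55,0,0,0,-9.9,-0.1],[8.0,-9.5,0,0,0,-11,-0.1]]' 30
cat > look.py <<'E'
from h import *
import sys
np.set_printoptions(precision=4,suppress=True)
def est(n):
    o=manip.get_obs(); p=np.array(o['position']); r=R.from_quat(o['ee_rot'])
    im,D=manip.camera('wrist'); save(im,n)
    for t,z in [('grab_bar',.089),('button_top',.107),('hinge_line',.085)]:
        for q in manip.tip_of(t,'wrist')[:1]:
            print(t,round(q['p'],2),np.round(q['pixel']),onz('wrist',q['pixel'],z),dep('wrist',q['pixel'],D))
    print(o['clock'],p,r.as_matrix()[:,1],r.as_matrix()[:,2],o['ft_force'],o['grip_width'])
    for q in manip.trace('grab_bar','wrist')[:1]:
        ys,xs=np.nonzero(q['pixels']&(D>0)); P=np.array([dep('wrist',(a,b),D) for a,b in zip(xs[::5],ys[::5])])
        P=P[(P[:,2]>.07)&(P[:,2]<.1)]; np.save('P.npy',P); print('bar',len(P))
    m=P
    return p,r
if __name__=='__main__': est(sys.argv[1])
E
python3 look.py w1.png
```

```text
clock: 2.05
position: [0.4252, -0.0451, 0.2457]
ee_rot: [0.626, 0.78, -0.0, 0.001]
ft_force: [1.0, 0.2, -0.4]
grip_width: 0.445
grasp_force: 0.0
grab_bar 0.74 [359. 188.] [ 0.4477 -0.0077  0.089 ] [ 0.447  -0.0071  0.0944]
button_top 0.88 [555.  16.] [0.531  0.1126 0.107 ] [0.5315 0.113  0.106 ]
hinge_line 0.66 [606. 184.] [0.6147 0.025  0.085 ] [0.6102 0.0249 0.0913]
2.05 [ 0.4252 -0.0451  0.2457] [0.9762 0.2169 0.0009] [ 0.0012 -0.0011 -1.    ] [ 0.9686  0.1978 -0.3604] 0.4450837494431579Traceback (most recent call last):
  File "look.py", line 16, in <module>
    if __name__=='__main__': est(sys.argv[1])
                             ~~~^^^^^^^^^^^^^
  File "look.py", line 12, in est
    ys,xs=np.nonzero(q['pixels']&(D>0)); P=np.array([dep('wrist',(a,b),D) for a,b in zip(xs[::5],ys[::5])])
                                                     ~~~^^^^^^^^^^^^^^^^^
  File "h.py", line 11, in dep
    o,d=ray(c,px); v=D[int(round(px[1])),int(round(px[0]))]; return o+d*v
        ~~~^^^^^^
  File "h.py", line 5, in ray
    k=manip.get_calibration(c); K=np.array([[k['fx'],0,k['cx']],[0,k['fy'],k['cy']],[0,0,1]])
ValueError: time passes only in moves, steps and waits
```

View pics/w1.png

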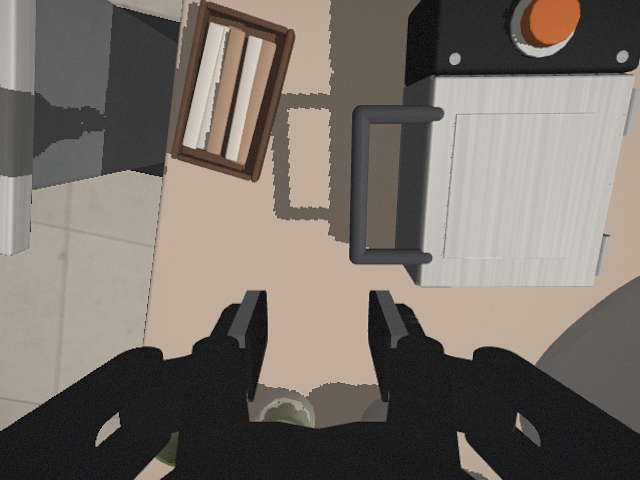

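The bar runs vertically at col ~359, rows 108–260, with the button at (552, 18). I'll get the exact offset from the bar's ends.

```bash
python3 - <<'E'
from h import *
a=onz('wrist',(358,115),.095);b=onz('wrist',(359,253),.095);c=(a+b)/2
d=a-b; print(a,b,c,np.linalg.norm(d),'yaw',np.arctan2(-d[0],d[1]))
o=manip.get_obs(); r=R.from_quat(o['ee_rot'])
print('TCP to bar in units', r.inv().apply(c*[1,1,0]+[0,0,.089]-np.array(o['position']))/.05)
E
```

```text
[0.43262382 0.03184075 0.095     ] [ 0.455869   -0.05989445  0.095     ] [ 0.44424641 -0.01402685  0.095     ] 0.0946344827086226 yaw 0.24817070552671858
TCP to bar in units [0.56697594 0.52858182 3.12470969]
```

```bash
python3 -m pendant '[[0.57,0.53,0.2,0,0,-0.2,-0.1],[0.57,0.53,0.6,0,0,-0.2,-0.1],[0.57,0.53,1.1,0,0,-0.2,-0.1],[0.57,0.53,1.6,0,0,-0.2,-0.1],[0.57,0.53,2.1,0,0,-0.2,-0.1],[0.57,0.53,2.5,0,0,-0.2,-0.1],[0.57,0.53,2.8,0,0,-0.2,-0.1],[0.57,0.53,3.0,0,0,-0.2,-0.1],[0.57,0.53,3.2,0,0,-0.2,-0.1],[0.57,0.53,3.2,0,0,-0.2,-0.1]]' 25
python3 - <<'E'
from h import *
im,D=manip.camera('wrist'); save(im,'w2.png')
E
```

```text
clock: 3.55
position: [0.4442, -0.0135, 0.0849]
ee_rot: [0.617, 0.787, -0.0, -0.0]
ft_force: [0.4, 0.9, -0.3]
grip_width: 0.45
grasp_force: 0.0
```

View pics/w2.png

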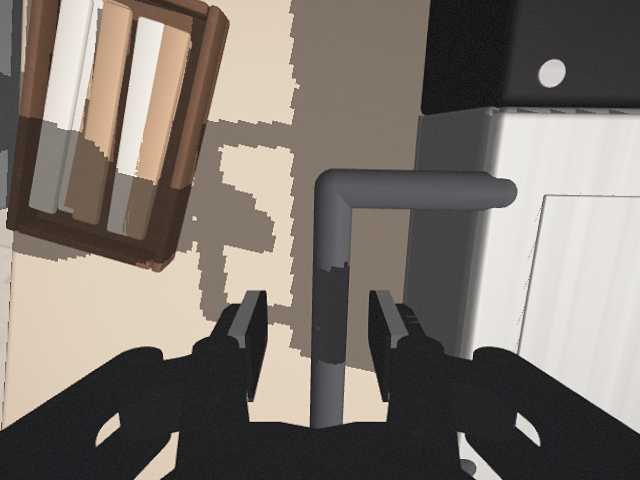

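The bar (col ~330 by row 340) lies between the fingers (265 and 370), slightly right of centre. Next I'll close on it.

```bash
python3 -m pendant '[[0,0.1,0,0,0,0,-0.3],[0,0.1,0,0,0,0,-0.5],[0,0.1,0,0,0,0,-0.7],[0,0.1,0,0,0,0,-1],[0,0.1,0,0,0,0,-1],[0,0.1,0,0,0,0,-1],[0,0.1,0,0,0,0,-1],[0,0.1,0,0,0,0,-1],[0,0.1,0,0,0,0,-1],[0,0.1,0,0,0,0,-1]]' 25
```

```text
clock: 4.85
position: [0.4481, -0.0126, 0.0851]
ee_rot: [0.617, 0.787, -0.001, -0.001]
ft_force: [-7.4, -1.6, 5.6]
grip_width: 0.13
grasp_force: 24.3
```

```bash
python3 -m pendant '[[0,-0.03,0,0,0,0,-1],[0,-0.03,-0.02,0,0,0,-1],[0,-0.03,-0.04,0,0,0,-1],[0,-0.03,-0.06,0,0,0,-1],[0,-0.03,-0.08,0,0,0,-1],[0,-0.03,-0.1,0,0,0,-1],[0,-0.03,-0.12,0,0,0,-1],[0,-0.03,-0.14,0,0,0,-1],[0,-0.03,-0.14,0,0,0,-1],[0,-0.03,-0.14,0,0,0,-1]]' 25
```

```text
clock: 6.1
position: [0.4482, -0.0125, 0.0924]
ee_rot: [0.617, 0.787, 0.0, 0.0]
ft_force: [4.2, 0.3, -2.6]
grip_width: 0.129
grasp_force: 24.4
```

```bash
python3 -m pendant '[[0,0,-0.02,0,0,0,-1],[0,0,-0.04,0,0,0,-1],[0,0,-0.06,0,0,0,-1],[0,0,-0.08,0,0,0,-1],[0,0,-0.08,0,0,0,-1],[0,0,-0.08,0,0,0,-1],[0,0,-0.08,0,0,0,-1],[0,0,-0.08,0,0,0,-1],[0,0,-0.08,0,0,0,-1],[0,0,-0.08,0,0,0,-1]]' 25
```

```text
clock: 7.35
position: [0.4485, -0.0125, 0.0966]
ee_rot: [0.617, 0.787, 0.0, 0.0]
ft_force: [6.2, 1.1, -2.6]
grip_width: 0.131
grasp_force: 24.6
```

```bash
python3 -m pendant '[[0,0.02,-0.02,0,0,0,-1],[0,0.04,-0.05,0,0,0,-1],[0,0.05,-0.1,0,0,0,-1],[0,0.05,-0.15,0,0,0,-1],[0,0.05,-0.2,0,0,0,-1],[0,0.05,-0.25,0,0,0,-1],[0,0.05,-0.3,0,0,0,-1],[0,0.05,-0.3,0,0,0,-1],[0,0.05,-0.3,0,0,0,-1],[0,0.05,-0.3,0,0,0,-1]]' 25
python3 - <<'E'
from h import *
im,D=manip.camera('side'); save(cv2.resize(im[180:360,220:460],(720,540)),'s1.png')
E
```

```text
clock: 8.6
position: [0.4504, -0.012, 0.1113]
ee_rot: [0.617, 0.787, 0.0, 0.0]
ft_force: [-4.0, -1.2, -0.7]
grip_width: 0.127
grasp_force: 24.6
```

View pics/s1.png

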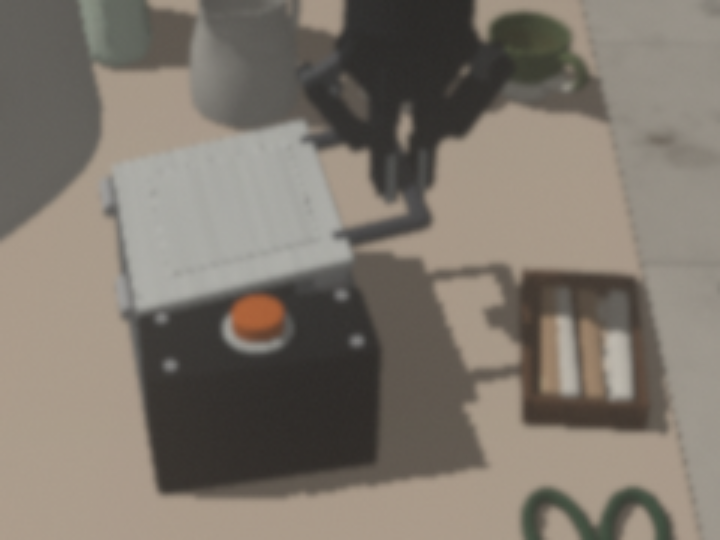

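The cover has clearly risen and the force at the bar is only 2–3 N, so the catch is free and I'll leave the button alone. I'll follow the arc.

```bash
python3 -m pendant '[[0,0.04,-0.17,0,0,0,-1],[0,0.08,-0.34,0,0,0,-1],[0,0.13,-0.51,0,0,0,-1],[0,0.2,-0.67,0,0,0,-1],[0,0.27,-0.83,0,0,0,-1],[0,0.34,-0.99,0,0,0,-1],[0,0.43,-1.14,0,0,0,-1],[0,0.52,-1.29,0,0,0,-1],[0,0.62,-1.44,0,0,0,-1],[0,0.62,-1.44,0,0,0,-1]]' 30
```

```text
clock: 9.9
position: [0.479, -0.0056, 0.1843]
ee_rot: [0.617, 0.787, -0.002, -0.001]
ft_force: [-18.0, -5.2, 9.3]
grip_width: 0.129
grasp_force: 29.8
```

```bash
python3 -m pendant '[[0,-0.06,-0.05,0,0,0,-1],[0,0.04,-0.19,0,0,0,-1],[0,0.15,-0.32,0,0,0,-1],[0,0.26,-0.44,0,0,0,-1],[0,0.38,-0.56,0,0,0,-1],[0,0.51,-0.68,0,0,0,-1],[0,0.64,-0.79,0,0,0,-1],[0,0.8,-0.91,0,0,0,-1],[0,0.8,-0.91,0,0,0,-1],[0,0.8,-0.91,0,0,0,-1]]' 30
python3 - <<'E'
from h import *
im,D=manip.camera('side'); save(cv2.resize(im[150:330,220:460],(720,540)),'s2.png')
E
```

```text
clock: 11.15
position: [0.5207, 0.0039, 0.2296]
ee_rot: [0.617, 0.787, 0.001, 0.002]
ft_force: [3.1, -5.6, -5.5]
grip_width: 0.128
grasp_force: 29.7
```

View pics/s2.png

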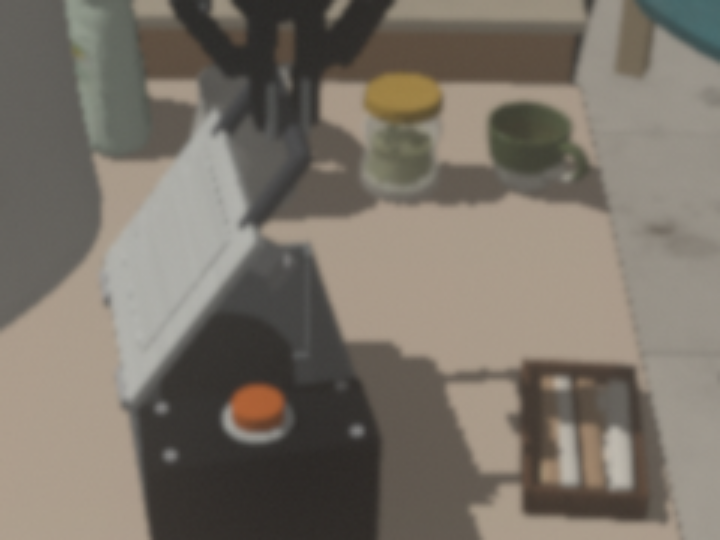

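The cover stands at about 1 rad, with its bar held between the fingers and the button up. I'll let it settle for one call, then hand in.

```bash
python3 -m pendant '[[0,0,0,0,0,0,-1],[0,0,0,0,0,0,-1],[0,0,0,0,0,0,-1],[0,0,0,0,0,0,-1],[0,0,0,0,0,0,-1],[0,0,0,0,0,0,-1],[0,0,0,0,0,0,-1],[0,0,0,0,0,0,-1],[0,0,0,0,0,0,-1],[0,0,0,0,0,0,-1]]' 30 && python3 -c "
from workcell import manip
print(manip.get_obs()['position'], manip.hand_in())"
```

```text
clock: 12.45
position: [0.5206, 0.0038, 0.2296]
ee_rot: [0.617, 0.787, 0.001, 0.002]
ft_force: [3.4, -5.8, -6.7]
grip_width: 0.127
grasp_force: 29.6
the job is handed in; nothing more can be done
[0.52061113 0.0038372  0.22958239] None
```

The tug showed the catch was already free, so I left the button untouched, lifted the cover by its bar to about 1.0 rad (estimated from the gripper height), and handed in with the gripper still holding it there; the hand-in returned no verdict.

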